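# Close the parts tins with their own lids

### The job

Close the round and the square parts tin, each with the lid of its own shape from the sloping blue rack: set the lid on squarely and press it past the spring clips until it is fully home, without ramming it. Leave the spare oblong lid on the rack and do not disturb the other things on the bench.

Things in the scene. Friction and masses are not known exactly. Their poses are not given: they have to be found in the camera images.
- round_tin: Open round aluminium tin, outer diameter 88 mm, 60 mm high, about 0.7 kg, loose on the bench. Four spring clips, mid-side at +-x and +-y, bulge 3 mm from the wall 3 to 13 mm below the rim: a lid laid on stops several mm short of home and needs a push of about 10 N. Origin: centre of the underside, z up.
- square_tin: Open square aluminium tin, 80 x 80 mm outside (sides along x and y), 60 mm high, about 0.7 kg, loose on the bench. Four spring clips, mid-side at +-x and +-y, bulge 3 mm from the wall 3 to 13 mm below the rim: a lid laid on stops several mm short of home and needs a push of about 10 N. Origin: centre of the underside, z up.
- round_lid: Round aluminium lid for the round tin, outer diameter 96 mm, inside of skirt 91 mm; on top, a bar handle 46 (along x) x 12 (y) x 24 mm tall, clamped on by hand up to 9 mm off the middle, to +y or -y, which the pose does not tell. Skirt 14 mm deep, plate 4 mm. Origin: centre of the open underside; z through the handle. It starts leaning on the rack, handle up and towards the robot.
- square_lid: Square aluminium lid for the square tin, 91 x 91 mm outside, inside of skirt 83 x 83 mm; on top, a bar handle 46 (along x) x 12 (y) x 24 mm tall, clamped on by hand up to 9 mm off the middle, to +y or -y, which the pose does not tell. Skirt 14 mm deep, plate 4 mm. Origin: centre of the open underside; z through the handle. It starts leaning on the rack, handle up and towards the robot.
- oblong_lid: Spare oblong aluminium lid, 91 mm (x) x 64 mm (y), that fits neither tin; on top, a bar handle 46 (along x) x 12 (y) x 24 mm tall, clamped on by hand up to 9 mm off the middle, to +y or -y, which the pose does not tell. Skirt 14 mm deep, plate 4 mm. Origin: centre of the open underside; z through the handle. It starts leaning on the rack, handle up and towards the robot.
- rack: Fixed blue sheet-metal rack, 385 mm wide (y), with the lids side by side 125 mm apart on a plate that slopes 30 degrees, rising along +x, away from the robot; a lip 9 mm high along its lower edge. Origin: on the bench under the middle; the sloping surface is 45 mm above it; the plate spans 112 mm up the slope.
- tape: Roll of grey tape lying flat, 68 mm across, 22 mm high, bystander. Origin: centre of the underside.
- adapter: Small steel tube adapter, 40 mm foot, 30 mm high, bystander. Origin: centre of the underside.
- glue: White glue bottle, 54 mm across, 130 mm high, bystander. Origin: centre of the underside.
- jar: Low glass jar, 60 mm across, 75 mm high, bystander. Origin: centre of the underside.
- driver: Screwdriver lying on the bench, 200 mm long, bystander. Origin: below its middle, x towards the tip.
There are look-alikes about, which are no part of the job. What is shaped like the round_lid but green or orange is not meant.

How it is judged:
By the outcome, as a careful person would: the job done as asked, in the order asked, and still so for the second after the job is handed in, with the robot touching nothing.
It also fails if it takes over 54 s, if anything falls off the work surface, if the arm or the gripper's body presses on something with over 40 N, if the wrist force passes 120 N, or if a joint passes its speed limit or range.

### The arm

A 6-joint arm with a two-finger parallel gripper is mounted at the origin on the work surface. World frame = base frame: x ahead of the robot, y to its left, z up, the work surface at z = 0. Lengths are in m, angles in rad, forces in N, time in s.
With the tool pointing down it reaches from about 0.375 to 0.925 m from the base axis. Payload 5.7 kg.
Tool frame: the origin (TCP) lies midway between the tips of the shut fingers; the grasp point (between the pads) lies 19 mm behind it; z points along the fingers, y is the line along which they close (so a half turn about z gives the same grasp; the last joint's range is limited). The gripper opens to 88 mm and grips with 3 to 60 N. Pads are 20 mm wide; open, the fingers measure 115 mm over their backs; the gripper's body (75 mm by 178 mm) begins 61 mm behind the grasp point.
Start: joints at [-1.384, 0.359, 1.51, -0, 1.272, -0.115], TCP at [0.178, -0.573, 0.223] pointing down, gripper open.
Joint ranges: [-2.97, 2.97], [-1.01, 2.36], [0.21, 2.38], [-0.96, 4.11], [0.2, 2.71], [-2.98, 2.98]. Speed limits (rad/s): [2.39, 2.39, 3.14, 3.14, 3.14, 3.14].

### API

Orientations are given as a unit quaternion [x, y, z, w].
In Python, from bench import move_ptp, servo_line, goto_joints, move_gripper, sleep, inverse_kinematics, capture, PlanningError, close_job, spot_in, silhouettes, current_clock, current_joint_pos, current_qvel, current_joint_torque, current_position, current_orientation, current_force, current_torque, current_finger_gap, current_grip_force gives the robot as it stands. Calls block until the motion is done:
- move_ptp(position, orientation): joint-space move of the TCP to a pose.
- servo_line(position, orientation=None, rate=0.15, contact_N=None): straight line of the TCP; orientation=None keeps the orientation; rate is the mean speed in m/s. With contact_N (N) it stops when the force on the tool has changed by that much, and returns True; else False.
- goto_joints(angles): joint-space move.
- move_gripper(opening): finger opening in m; the grip force is fixed at half the most; returns when the fingers have stopped.
- sleep(seconds).
- inverse_kinematics(position, orientation): joint angles nearest the present ones, or None.
- capture(name): name is "scene" or "top" or "wrist"; returns a dict with "image" (480x640x3 uint8, blue, green, red), "range_z" (480x640 float32, m along the optical axis (not along the pixel's ray), 0 where there is no reading), "intrinsics" (3x3 intrinsics, pixels), "R" (3x3) and "t" (3): a world point X has camera coordinates R X + t. Camera axes: x right, y down, z forward; pixel columns grow to the right and rows downward; lengths in m; the calibration is good to about 2 mm. A picture is of the moment at which its call begins.
A pose or a line that the arm cannot do raises PlanningError and nothing moves.
- close_job(): hands the job in; it is judged then, once.
Trained networks look in the newest picture that a camera, given by its name, has taken for a name from the list of things; names that differ only in an ending like _2 or _b are one class to them, and where a whole thing is asked for, a point or a joint stands for the part that bears it (a point fixed in the world has none). Each returns a list of dicts, best first, with "conf" (0 to 1); they miss things now and then, are a little off and sometimes report something else, mostly with a low value. They report only what shows in the picture. A call takes as long as a camera call. They do not tell look-alikes from the thing itself.
- spot_in(camera, query): "xy" ([column, row] in pixels, amid what is visible of it).
- silhouettes(camera, query): "region" (480x640 bool, what is visible of it) and "xy" ([column, row] in pixels, amid what is visible of it).
Readings, each from a call of its own:
- current_clock(): time.
- current_joint_pos(): joint angles.
- current_qvel(): joint speeds.
- current_joint_torque(): joint torques, N m.
- current_position(): TCP position.
- current_orientation(): TCP orientation.
- current_force(): force on the tool from outside, world axes, zero at the start.
- current_torque(): the same for the moment, N m.
- current_finger_gap(): finger opening in m.
- current_grip_force(): force on a finger pad.
Only numpy, scipy, OpenCV 4.12 (cv2) and the standard library are available. Lean on these libraries where they do the work, as an engineer would, in place of code of your own. Each camera call takes 0.05 s, during which the arm holds its last target. There are 200 camera calls.

## Working session

There is one attempt and no reset: what is moved stays moved. The work goes in short steps, each a Python script; the robot and the scene stay as the last script left them, time stands still between calls to the robot, and variables do not carry over. Pictures are saved under pics/ and viewed, at most 10 in all, crops included, and the job is handed in when it is done.

```bash
ls; mkdir -p pics; python3 - <<'E'
from bench import *
import cv2,numpy as np,pickle
d={}
for c in("scene","top"):
    d[c]=capture(c); cv2.imwrite(f"pics/{c}0.png",d[c]["image"])
    print(c,d[c]["R"].round(3).tolist(),d[c]["t"].round(3),d[c]["intrinsics"].round(1).tolist())
    for q in "round_tin square_tin round_lid square_lid oblong_lid rack tape adapter glue jar driver".split():
        print(q,[(np.round(r["xy"]).tolist(),round(r["conf"],2)) for r in spot_in(c,q)])
pickle.dump(d,open("d0.pkl","wb"))
print(current_clock(),current_orientation(),current_position())
E
```

```text
pics
scene [[-0.872, 0.489, 0.017], [0.394, 0.724, -0.567], [-0.289, -0.488, -0.824]] [ 0.471 -0.125  1.549] [[588.9, 0.0, 326.6], [0.0, 588.9, 241.9], [0.0, 0.0, 1.0]]
round_tin [([329.0, 189.0], 0.95)]
square_tin [([407.0, 311.0], 0.69)]
round_lid [([376.0, 180.0], 0.98), ([354.0, 137.0], 0.94), ([273.0, 388.0], 0.81), ([178.0, 176.0], 0.69), ([285.0, 235.0], 0.67)]
square_lid [([306.0, 276.0], 0.56)]
oblong_lid [([324.0, 329.0], 0.73)]
rack [([308.0, 303.0], 0.83)]
tape [([368.0, 251.0], 0.96)]
adapter [([341.0, 271.0], 0.8), ([286.0, 236.0], 0.7)]
glue [([400.0, 447.0], 0.85)]
jar [([227.0, 181.0], 0.69)]
driver [([304.0, 129.0], 0.74)]
top [[-0.025, -1.0, -0.019], [-0.986, 0.027, -0.167], [0.167, 0.015, -0.986]] [-0.     0.517  1.508] [[599.7, 0.0, 327.7], [0.0, 599.7, 234.3], [0.0, 0.0, 1.0]]
round_tin [([407.0, 273.0], 0.56)]
square_tin [([254.0, 273.0], 0.55)]
round_lid [([400.0, 315.0], 0.93), ([256.0, 145.0], 0.86), ([489.0, 151.0], 0.79), ([369.0, 208.0], 0.67)]
square_lid [([324.0, 199.0], 0.85)]
oblong_lid [([270.0, 195.0], 0.91)]
rack [([302.0, 198.0], 0.67)]
tape [([315.0, 262.0], 0.67)]
adapter [([303.0, 195.0], 0.37)]
glue [([161.0, 202.0], 0.91)]
jar [([454.0, 184.0], 0.72), ([268.0, 198.0], 0.21)]
driver [([499.0, 289.0], 0.86)]
1.2 [ 9.88638424e-01  1.50313222e-01  7.24448107e-06 -4.97102940e-05] [ 0.17832329 -0.57285431  0.22261278]
```

View pics/scene0.png

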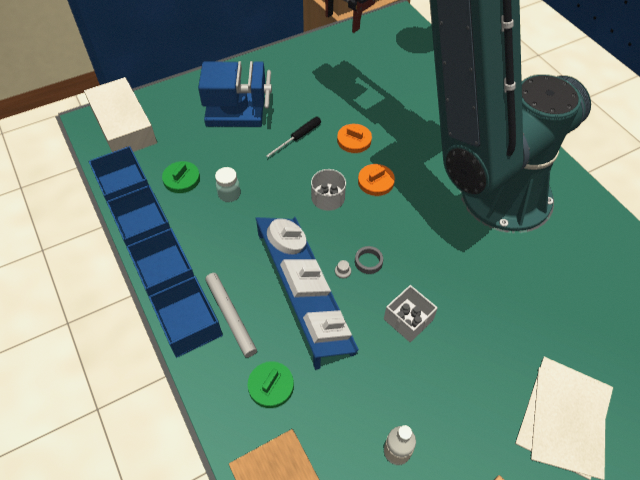

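View pics/top0.png

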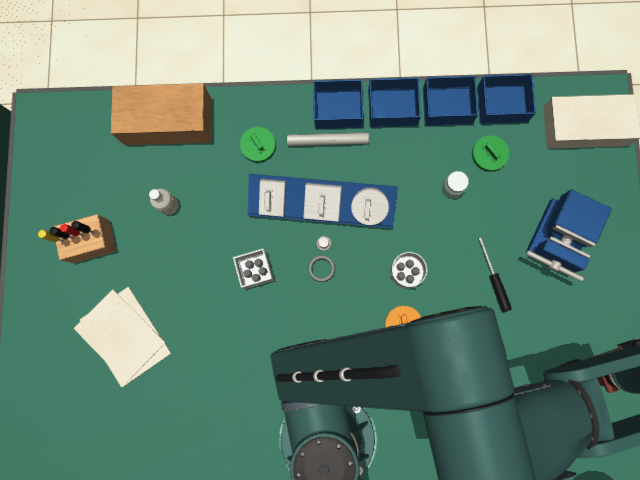

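The scene view shows the silver round lid at (287,236), the square lid at (305,276) and the oblong at (326,327) on the blue rack. The round tin is at (328,189) and the square tin at (411,313).
Could be taken for the round lid: orange (376,180) and (354,137), green (181,176) and (271,384). I choose the silver one on the rack at (287,236), top view (369,207), by its colour and place. I won't touch the orange and green ones.

```bash
cat > h.py <<'E'
from bench import *
import cv2,numpy as np,pickle
from scipy.spatial.transform import Rotation as Ro
def cloud(c):
    z=c["range_z"];K=c["intrinsics"];v,u=np.indices(z.shape)
    P=np.stack([(u-K[0,2])/K[0,0]*z,(v-K[1,2])/K[1,1]*z,z],-1)
    X=(P-c["t"])@c["R"]   # R^T(P-t)
    X[z<=0]=np.nan
    return X
def plane(X):
    X=X[np.isfinite(X).all(1)]
    for _ in range(4):
        m=X.mean(0);n=np.linalg.svd(X-m,full_matrices=False)[2][2];d=abs((X-m)@n);X=X[d<=max(.002,np.percentile(d,85))]
    m=X.mean(0);n=n*np.sign(n[2]);return m,n
def quat(z,y):
    z=z/np.linalg.norm(z);y=y-z*(y@z);y/=np.linalg.norm(y)
    return Ro.from_matrix(np.stack([np.cross(y,z),y,z],1)).as_quat()
E
python3 - <<'E'
from h import *
d=pickle.load(open("d0.pkl","rb"))
for c,pts in dict(top=dict(oblong=(277,205),square=(333,211),round=(380,207),handR=(367,208),handS=(321,205),rim_r=(408,270),sq=(254,268),rackL=(255,215),rackR=(390,188)),scene=dict(round=(280,238),square=(296,282),tinR=(328,189),tinS=(411,313))).items():
    X=cloud(d[c])
    for k,(u,v) in pts.items():
        w=X[v-3:v+4,u-3:u+4].reshape(-1,3)
        print(c,k,np.nanmedian(w,0).round(4), np.isfinite(w[:,0]).sum())
X=cloud(d["top"])
for k,(u,v) in dict(rim_r=(408,270),sq=(254,268)).items():
    w=X[v-28:v+28,u-28:u+28].reshape(-1,3); r=w[(w[:,2]>.05)&(w[:,2]<.07)]
    print(k,len(r),(np.nanmin(r,0)+np.nanmax(r,0))/2,np.ptp(r,0), r[:,2].max())
    b=r[:,:2].astype(np.float32)*1000; print(cv2.minAreaRect(b))
m=silhouettes("top","round_lid")
w=capture("wrist");print(w["R"].round(3).tolist(),w["t"].round(3),w["intrinsics"].round(1).tolist())
R=Ro.from_quat(current_orientation()).as_matrix();print("cam in tool",(R.T@(-w["R"].T@w["t"]-current_position())).round(4), (R.T@w["R"].T).round(3).tolist())
E
```

```text
top oblong [0.5955 0.1153 0.0542] 49
top square [ 0.5759 -0.0293  0.0529] 49
top round [ 0.5806 -0.1503  0.0633] 49
top handR [ 0.5753 -0.1157  0.0847] 49
top handS [0.5876 0.0007 0.081 ] 49
top rim_r [ 0.4225 -0.2208  0.0062] 48
top sq [0.4387 0.1827 0.0062] 49
top rackL [0.578  0.1775 0.0195] 49
top rackR [ 0.6281 -0.1778  0.07  ] 49
scene round [ 0.6037 -0.1104  0.075 ] 49
scene square [0.6263 0.0144 0.0796] 49
scene tinR [ 0.4065 -0.229   0.0132] 49
scene tinS [0.4183 0.1748 0.0108] 49
rim_r 139 [ 0.41904973 -0.21693674  0.05837469] [0.08969898 0.0899619  0.01656697] 0.06665817051173242
((418.8330078125, -216.632568359375), (85.02896118164062, 87.22713470458984), 43.098480224609375)
sq 216 [0.43306585 0.18069003 0.05948266] [0.09672491 0.09657403 0.01889508] 0.0689301972457045
((432.28570556640625, 181.28053283691406), (83.93324279785156, 85.14838409423828), 12.830289840698242)
[[0.297, -0.955, -0.001], [-0.916, -0.286, 0.282], [-0.269, -0.083, -0.959]] [-0.599 -0.034  0.391] [[373.9, 0.0, 319.9], [0.0, 373.9, 247.6], [0.0, 0.0, 1.0]]
cam in tool [ 0.0775 -0.0007 -0.1622] [[0.0, -0.959, -0.282], [1.0, 0.0, -0.0], [0.0, -0.282, 0.959]]
```

```bash
python3 - <<'E'
from h import *
yaw=-np.arctan2(.0123,.1164)
Rz=Ro.from_euler('z',yaw).as_matrix()
n=Rz@[-.5,0,.866]; yl=Rz@[0,1.,0]
q=quat(-n,-yl)
looks=dict(rlid=(np.array([.578,-.125,.06])+.11*n,q), rtin=(np.array([.419,-.217,.17]),quat(np.array([0,0,-1.]),-yl)),
 stin=(np.array([.433,.181,.17]),quat(np.array([0,0,-1.]),-Ro.from_euler('z',.22).apply([0,1.,0]))), slid=(np.array([.59,0.,.06])+.11*n,q))
for k,(p,o) in looks.items(): print(k,inverse_kinematics(p,o))
D={}
for k in("rtin","rlid"):
    p,o=looks[k]
    move_ptp(p,o); D[k]=capture("wrist"); D[k]["p"]=np.array(current_position());D[k]["q"]=np.array(current_orientation());cv2.imwrite(f"pics/w_{k}.png",D[k]["image"])
    print(k,current_clock(),current_joint_pos().round(2) if hasattr(current_joint_pos(),'round') else current_joint_pos(),D[k]["p"]-p)
pickle.dump(D,open("d1.pkl","wb"))
cv2.imwrite("pics/w1.png",np.hstack([cv2.resize(D[k]["image"],(400,300)) for k in D]))
E
```

```text
rlid [-0.48815971  0.17788281  2.16313733  0.55895848  0.35997731  0.70557465]
rtin [-6.24407086e-01  2.36001567e-01  1.84393342e+00 -4.44089210e-16
  1.06165766e+00  1.05166865e+00]
stin [ 2.48593998e-01  2.32470639e-01  1.84901162e+00 -4.44089210e-16
  1.06011039e+00  1.59939032e+00]
slid [-0.12554886  0.1759611   2.1659464   0.03715213  0.27634378  1.51749822]
rtin 2.9417 [-0.63  0.24  1.84 -0.    1.06  1.05] [ 0.00022072 -0.00101057  0.00021876]
rlid 3.7 [-0.49  0.18  2.16  0.56  0.36  0.71] [ 0.00123515 -0.00128554  0.00075811]
```

View pics/w_rlid.png

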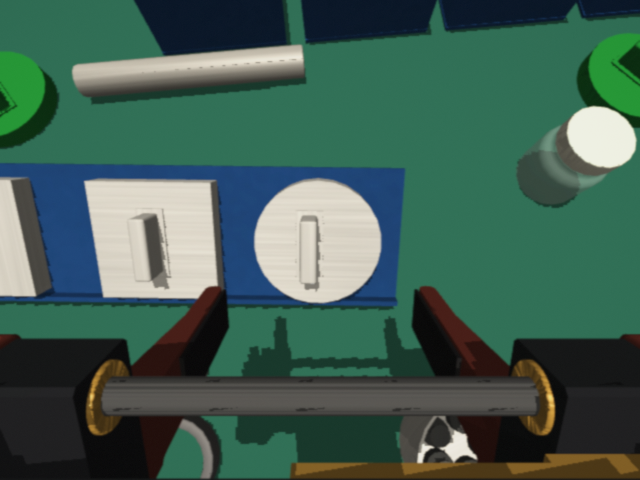

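View pics/w_rtin.png

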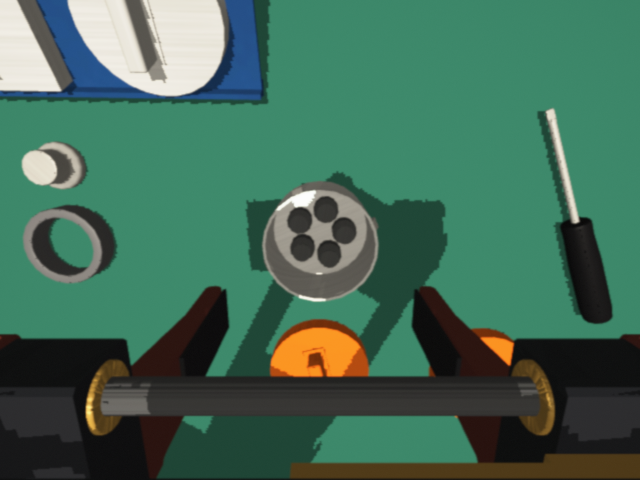

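The lid view shows the silver round lid at (318,241), with its handle offset left at (309,248). The square lid is at (152,240), handle (146,247). The tin view shows the round tin at (320,241) with five parts inside, clear of the bystanders. Next: fit everything in the tool frame.

```bash
cat >> h.py <<'E'
from scipy.optimize import least_squares
def look(p,q):
    move_ptp(p,q); sleep(.25)
    c=capture("wrist");c["p"]=np.array(current_position());c["q"]=np.array(current_orientation());return c
def toolpts(c): return (cloud(c)-c["p"])@Ro.from_quat(c["q"]).as_matrix()
def rays_to_plane(c,uv,m,n):
    """pixels -> tool-frame points on plane (m,n in tool frame)"""
    K=c["intrinsics"];d=np.c_[(uv[:,0]-K[0,2])/K[0,0],(uv[:,1]-K[1,2])/K[1,1],np.ones(len(uv))]
    T=Ro.from_quat(c["q"]).as_matrix()
    d=d@c["R"]@T; o=(-c["R"].T@c["t"]-c["p"])@T
    return o+d*(((m-o)@n)/(d@n))[:,None]
def circ(P):
    f=lambda s:np.hypot(P[:,0]-s[0],P[:,1]-s[1])-s[2]
    r=least_squares(f,[*P.mean(0)[:2],.045],loss="soft_l1",f_scale=.0007);return r.x,np.sqrt(np.mean(f(r.x)**2))
def inplane(P,m,n):
    """coordinates in plane: tool x, y directions projected"""
    y=np.array([0,1.,0]);y=y-n*(y@n);y/=np.linalg.norm(y);x=np.cross(y,n);x*=np.sign(x[0])
    return np.c_[(P-m)@x,(P-m)@y],x,y
E
python3 - <<'E'
from h import *
D=pickle.load(open("d1.pkl","rb"))
c=D["rlid"];X=toolpts(c)
w=np.concatenate([X[205:280,268:296].reshape(-1,3),X[205:280,328:365].reshape(-1,3)]);m,n=plane(w)
print("plate",m.round(4),n.round(4),"std",((w-m)@n).std())
h=-np.sign(n[2])*((X-m)@n)*1  # >0 toward camera (tool -z)
print("handle h",np.nanmedian(h[230:270,306:313]), "rack",np.nanmedian(h[200:280,235:245]))
mask=(abs(h)<.002);mask[:, :245]=0;mask[:,392:]=0;mask[:170]=0;mask[310:]=0
cs=cv2.findContours(mask.astype(np.uint8),cv2.RETR_EXTERNAL,cv2.CHAIN_APPROX_NONE)[0];k=max(cs,key=cv2.contourArea)[:,0]
P=rays_to_plane(c,k.astype(float),m,n);print("lid",circ(P),len(k), P[:,2].mean())
hm=(h>.018)&(h<.03);hm[:,:260]=0;hm[:,380:]=0;hm[:180]=0;hm[300:]=0
v,u=np.nonzero(hm);P=rays_to_plane(c,np.c_[u,v].astype(float),m+np.array([0,0,-.024]),n)
print("handle",cv2.minAreaRect((P[:,:2]*1000).astype(np.float32)),np.median(X[hm],0))
c=D["rtin"];X=toolpts(c);W=cloud(c)
hm=(abs(W[...,2]-.06)<.006);hm[:,:240]=0;hm[:,400:]=0;hm[:165]=0;hm[310:]=0
print("rim px",hm.sum(),np.percentile(W[...,2][hm],[5,50,95]))
v,u=np.nonzero(hm);zr=c["p"][2]-.06
T=Ro.from_quat(c["q"]).as_matrix();nw=T.T@[0,0,1.]
P=rays_to_plane(c,np.c_[u,v].astype(float),nw*-zr,nw);print("rim",circ(P))
cs=cv2.findContours(hm.astype(np.uint8),cv2.RETR_EXTERNAL,cv2.CHAIN_APPROX_NONE)[0];k=max(cs,key=len)[:,0]
print("rim outer",circ(rays_to_plane(c,k.astype(float),nw*-zr,nw)),len(k))
cv2.imwrite("pics/m.png",hm*255)
g=W[300:310,250:390,2];print("bench z",np.nanmedian(W[150:165,300:340,2]))
E
```

```text
plate [ 0.0006 -0.0026  0.1095] [7.e-04 5.e-03 1.e+00] std nan
handle h 0.024056154950965025 rack -0.018064631266160827
lid (array([-0.00074715, -0.00362626,  0.04750929]), np.float64(0.0002583717587126892)) 354 0.1094907309152494
handle ((0.18441200256347656, -9.902750015258789), (45.89692306518555, 11.81422233581543), 0.9174578189849854) [ 0.00115318 -0.01010671  0.08572694]
rim px 1471 [0.05474687 0.059634   0.06106242]
rim (array([-0.00190346, -0.00120428,  0.04239849]), np.float64(0.0010846801476588146))
rim outer (array([-0.00241144, -0.00118523,  0.04368649]), np.float64(0.00048058661309598053)) 326
bench z 0.0002147976825795028[ WARN:0@0.587] global loadsave.cpp:1063 imwrite_ Unsupported depth image for selected encoder is fallbacked to CV_8U.
```

```bash
cat >> h.py <<'E'
def edge(mask):
    cs=cv2.findContours(mask.astype(np.uint8),cv2.RETR_EXTERNAL,cv2.CHAIN_APPROX_NONE)[0];return max(cs,key=cv2.contourArea)[:,0].astype(float)
def fit(P,shape,half):
    """centre, size, yaw of outline in tool xy; square: robust 4-side fit"""
    if shape=="round":
        s,e=circ(P);return s[:2],2*s[2],0.,e
    def f(s):
        ca,sa=np.cos(s[2]),np.sin(s[2]);d=P[:,:2]-s[:2];a=d@[ca,sa];b=d@[-sa,ca]
        return np.maximum(abs(a),abs(b))-s[3]
    m,_,ang=cv2.minAreaRect((P[:,:2]*1000).astype(np.float32));ang=(ang+45)%90-45
    r=least_squares(f,[m[0]/1e3,m[1]/1e3,np.radians(ang),half],loss="soft_l1",f_scale=.0005)
    return r.x[:2],2*r.x[3],r.x[2],np.sqrt(np.mean(f(r.x)**2))
def near(X,x,y,r): return (abs(X[...,0]-x)<r)&(abs(X[...,1]-y)<r)
def measure_tin(c,shape):
    X=toolpts(c);W=cloud(c);r=near(X,0,0,.056)
    s=r&(abs(W[...,2]-.06)<.003);zr=np.nanpercentile(W[...,2][s],75)
    mask=r&(W[...,2]>zr-.0015)&(W[...,2]<zr+.004)
    T=Ro.from_quat(c["q"]).as_matrix();nw=T.T@[0,0,1.]
    P=rays_to_plane(c,edge(cv2.morphologyEx(mask.astype(np.uint8),cv2.MORPH_CLOSE,np.ones((5,5)))),nw*(zr-c["p"][2]),nw)
    return zr,fit(P,shape,.04)
def measure_lid(c,shape):
    X=toolpts(c);r=near(X,0,0,.058)
    w=X[r&near(X,0,0,.04)];z0=np.nanmedian(w[:,2]);m,n=plane(w[abs(w[:,2]-z0)<.006])
    h=(X-m)@(-n*np.sign(n[2]))
    P=rays_to_plane(c,edge(cv2.morphologyEx((r&(abs(h)<.0015)).astype(np.uint8),cv2.MORPH_CLOSE,np.ones((5,5)))),m,n)
    hm=r&(h>.021)&(h<.027);v,u=np.nonzero(hm)
    H=rays_to_plane(c,np.c_[u,v].astype(float),m-np.array([0,0,.024]),n)
    (hx,hy),(a,b),g=cv2.minAreaRect((H[:,:2]*1000).astype(np.float32))
    if a<b:a,b,g=b,a,g+90
    g=(g+90)%180-90
    return m,n,fit(P,shape,.0455),(hx/1e3,hy/1e3,np.radians(g),a,b,np.median(h[hm]))
E
python3 - <<'E'
from h import *
D=pickle.load(open("d1.pkl","rb"))
print(measure_tin(D["rtin"],"round"));print(measure_lid(D["rlid"],"round"))
c=D["rtin"];T=Ro.from_quat(c["q"]).as_matrix()
p=np.array([.4185,-.2175,.11]);
t=look(p,c["q"]);print(t["p"]-p);print("tin",measure_tin(t,"round"))
servo_line(p+[0,0,.1],rate=.25)
l=D["rlid"];m,n,f,h=measure_lid(l,"round")
T=Ro.from_quat(l["q"]).as_matrix()
q=Ro.from_matrix(T)*Ro.from_euler('z',h[2])
p=l["p"]+T@np.array([f[0][0],h[1],m[2]-.11])
l=look(p,q.as_quat());print("lid",measure_lid(l,"round"),l["p"]-p,current_clock())
pickle.dump(dict(t=t,l=l),open("d2.pkl","wb"));cv2.imwrite("pics/tnear.png",t["image"])
E
```

```text
(np.float64(0.06045246325257511), (array([-0.00262534, -0.00121714]), np.float64(0.08678702384216877), 0.0, np.float64(0.00023712437496445398)))
(array([ 2.55896693e-02,  7.20962637e-05, -9.69816294e-02]), array([-0.62547308, -0.00122083,  0.78024479]), (array([-0.14136243,  0.00016414]), np.float64(0.3389262372642963), 0.0, np.float64(0.005984052813571333)), (0.0, 0.0, np.float64(0.0), 0.0, 0.0, np.float64(nan)))
[-0.00016782  0.00088596  0.00015425]
tin (np.float64(0.06042781440018548), (array([-0.00158017,  0.00022174]), np.float64(0.08695203453755387), 0.0, np.float64(0.00021127659726230248)))
lid (array([ 2.64771605e-02,  2.97979485e-05, -9.69801917e-02]), array([-6.29780165e-01, -6.07443707e-04,  7.76773181e-01]), (array([-0.14213859,  0.00034469]), np.float64(0.3422103249919039), 0.0, np.float64(0.005873227903876969)), (0.0, 0.0, np.float64(0.0), 0.0, 0.0, np.float64(nan))) [ 0.00047189 -0.00050421  0.00016564] 6.325
  return _methods._mean(a, axis=axis, dtype=dtype,
  ret = ret.dtype.type(ret / rcount)
```

The gripper bar got into the lid fit, and the arm backed off harmlessly. I'll exclude points behind the fingertips.

```bash
sed -i 's/^def near.*/def near(X,x,y,r): return (abs(X[...,0]-x)<r)\&(abs(X[...,1]-y)<r)\&(X[...,2]>ZMIN)/; 1i ZMIN=.03' h.py
python3 - <<'E'
from h import *
D=pickle.load(open("d1.pkl","rb"))
l=D["rlid"];m,n,f,h=measure_lid(l,"round");print("old",m,n,f,h)
assert abs(f[1]-.096)<.003 and abs(m[2]-.11)<.006 and abs(h[3]-46)<2.5
T=Ro.from_quat(l["q"]).as_matrix()
q=Ro.from_matrix(T)*Ro.from_euler('z',h[2])
p=l["p"]+T@np.array([f[0][0],h[1],m[2]-.11])
l=look(p,q.as_quat());m,n,f,h=measure_lid(l,"round");print("lid",m,n,f,h,l["p"]-p,current_clock())
pickle.dump(dict(t=pickle.load(open("d2.pkl","rb"))["t"],l=l),open("d2.pkl","wb"))
E
```

```text
old [0.00202063 0.00031554 0.10939043] [-4.51164403e-04  3.73688418e-03  9.99992916e-01] (array([-0.00071742, -0.00362083]), np.float64(0.09495500398170052), 0.0, np.float64(0.0002499242295475918)) (-0.0001226329803466797, -0.0099232234954834, np.float64(0.015946006801093798), 45.179176330566406, 11.771924018859863, np.float64(0.023722412781530477))
lid [0.0020961  0.00218955 0.111042  ] [-0.0017746   0.00383631  0.99999107] (array([-0.00053778,  0.00522011]), np.float64(0.09490064863104467), 0.0, np.float64(0.00025981554139954406)) (0.00020641326904296875, -0.0014503674507141114, np.float64(-0.005098621906956702), 45.31564712524414, 11.404966354370117, np.float64(0.023691087354792507)) [-0.00025471 -0.0009135   0.00107537] 7.6083
```

```bash
cat >> h.py <<'E'
def pick(l,shape):
    m,n,f,h=measure_lid(l,shape)
    Tq=Ro.from_quat(l["q"])
    G=np.array([(f[0][0]+h[0])/2,h[1],m[2]-.003])
    q=(Tq*Ro.from_euler('z',h[2])).as_quat()
    move_gripper(.045)
    p1=l["p"]+Tq.apply(G-[0,0,.03]);servo_line(p1,q,rate=.2);sleep(.1);e=current_position()-p1
    print("err",e)
    hit=servo_line(l["p"]+Tq.apply(G)-e,q,rate=.06,contact_N=8);sleep(.1)
    print("hit",hit,"off",Tq.inv().apply(current_position()-l["p"])-G,current_force())
    move_gripper(0.);print("gap",current_finger_gap(),current_grip_force())
    z=Tq.apply([0,0,1.])
    servo_line(current_position()-z*.05,rate=.1)
    print("gap",current_finger_gap(),current_grip_force(),current_force(),current_clock())
E
python3 - <<'E'
from h import *
D=pickle.load(open("d2.pkl","rb"));pick(D["l"],"round")
q=D["t"]["q"]
servo_line(current_position()+[-.03,0,.08],rate=.25)
c=look(np.array([.4185,-.2175,.16]),q);pickle.dump(c,open("hand_r.pkl","wb"));cv2.imwrite("pics/hand_r.png",c["image"])
print(current_finger_gap(),current_clock(),current_force(),c["p"])
E
```

```text
Traceback (most recent call last):
  File "h.py", line 74, in pick
    p1=l["p"]+Tq.apply(G-[0,0,.03]);servo_line(p1,q,rate=.2);sleep(.1);e=current_position()-p1
                                    ~~~~~~~~~~^^^^^^^^^^^^^^
bench.PlanningError: the arm cannot follow that straight line within its joint ranges
```

```bash
python3 - <<'E'
from h import *
l=pickle.load(open("d2.pkl","rb"))["l"];m,n,f,h=measure_lid(l,"round");Tq=Ro.from_quat(l["q"])
print(current_joint_pos())
for flip in(0,np.pi):
  for tilt in(0,-5,5,-10,-15):
    for d in(.11,.06,.03,0):
        r=Tq*Ro.from_euler('z',h[2]+flip)*Ro.from_euler('y',np.radians(tilt)*(1 if not flip else -1))
        G=np.array([0,h[1],m[2]-.003-d]);s=inverse_kinematics(l["p"]+Tq.apply(G),r.as_quat())
        print(flip>0,tilt,d,None if s is None else np.round(s,2), r.apply([0,0,1]).round(2))
E
```

```text
[-0.46325877  0.17459421  2.16482547  0.53356654  0.35104594  0.76691267]
False 0 0.11 [-0.46  0.17  2.17  0.52  0.35  0.77] [ 0.5  -0.05 -0.86]
False 0 0.06 [-0.44  0.29  2.16  0.73  0.25  0.57] [ 0.5  -0.05 -0.86]
False 0 0.03 None [ 0.5  -0.05 -0.86]
False 0 0 None [ 0.5  -0.05 -0.86]
False -5 0.11 [-0.44  0.18  2.09  0.3   0.48  1.01] [ 0.42 -0.05 -0.91]
False -5 0.06 [-0.41  0.29  2.09  0.37  0.36  0.95] [ 0.42 -0.05 -0.91]
False -5 0.03 [-0.4   0.36  2.08  0.43  0.3   0.9 ] [ 0.42 -0.05 -0.91]
False -5 0 [-0.39  0.43  2.07  0.5   0.25  0.83] [ 0.42 -0.05 -0.91]
False 5 0.11 [-0.49  0.17  2.24  0.97  0.26  0.31] [ 0.57 -0.06 -0.82]
False 5 0.06 [-0.46  0.31  2.24  1.51  0.2  -0.22] [ 0.57 -0.06 -0.82]
False 5 0.03 [-0.45  0.38  2.23  1.87  0.2  -0.58] [ 0.57 -0.06 -0.82]
False 5 0 [-0.44  0.46  2.22  2.16  0.22 -0.86] [ 0.57 -0.06 -0.82]
False -10 0.11 [-0.41  0.19  2.02  0.18  0.6   1.14] [ 0.34 -0.04 -0.94]
False -10 0.06 [-0.39  0.3   2.01  0.21  0.5   1.13] [ 0.34 -0.04 -0.94]
False -10 0.03 [-0.38  0.36  2.01  0.22  0.44  1.12] [ 0.34 -0.04 -0.94]
False -10 0 [-0.37  0.43  
[... 971 characters left out ...]
 0.03 [-0.45  0.38  2.23  1.87  0.2   2.56] [ 0.57 -0.06 -0.82]
True 5 0 [-0.44  0.46  2.22  2.16  0.22  2.28] [ 0.57 -0.06 -0.82]
True -10 0.11 [-0.41  0.19  2.02  0.18  0.6  -2.  ] [ 0.34 -0.04 -0.94]
True -10 0.06 [-0.39  0.3   2.01  0.21  0.5  -2.01] [ 0.34 -0.04 -0.94]
True -10 0.03 [-0.38  0.36  2.01  0.22  0.44 -2.02] [ 0.34 -0.04 -0.94]
True -10 0 [-0.37  0.43  2.    0.25  0.39 -2.04] [ 0.34 -0.04 -0.94]
True -15 0.11 [-0.39  0.22  1.94  0.11  0.73 -1.92] [ 0.26 -0.03 -0.97]
True -15 0.06 [-0.37  0.32  1.94  0.12  0.63 -1.92] [ 0.26 -0.03 -0.97]
True -15 0.03 [-0.37  0.38  1.93  0.13  0.58 -1.92] [ 0.26 -0.03 -0.97]
True -15 0 [-0.36  0.44  1.92  0.13  0.53 -1.92] [ 0.26 -0.03 -0.97]
```

```bash
python3 - <<'E'
s=open("h.py").read()
s=s.replace("m[2]-.003])","m[2]-.0045])").replace("(Tq*Ro.from_euler('z',h[2])).as_quat()","(Tq*Ro.from_euler('z',h[2])*Ro.from_euler('y',np.radians(-8))).as_quat()")
s=s.replace("p1=l[\"p\"]+Tq.apply(G-[0,0,.03]);servo_line(p1,q,rate=.2)","p1=l[\"p\"]+Tq.apply(G-[0,0,.03]);move_ptp(p1-Tq.apply([0,0,.04]),q);servo_line(p1,q,rate=.2)")
open("h.py","w").write(s)
E
python3 - <<'E'
from h import *
D=pickle.load(open("d2.pkl","rb"));pick(D["l"],"round")
q=(Ro.from_quat(D["t"]["q"])*Ro.from_euler('y',np.radians(-8))).as_quat()
servo_line(current_position()+[-.03,0,.08],rate=.25)
c=look(np.array([.4185,-.2175,.16]),q);pickle.dump(c,open("hand_r.pkl","wb"));cv2.imwrite("pics/hand_r.png",c["image"])
print(current_finger_gap(),current_clock(),current_force(),c["p"])
E
```

```text
err [-0.00104925  0.00028758  0.00062178]
hit False off [0.00054704 0.00011067 0.00103369] [-0.43906171  0.1712209  -1.33363847]
gap 0.011698430979386342 29.99548316001892
gap 0.01157726250114203 29.994085729122162 [ 0.61535474  0.43941755 -1.78401643] 11.5167
0.01164819600696083 12.9417 [ 0.4010644  -0.34223942 -0.51351198] [ 0.41842732 -0.21651798  0.16012502]
```

View pics/hand_r.png

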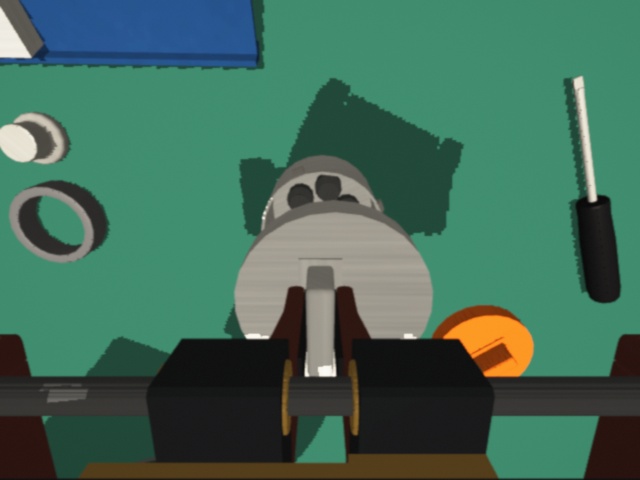

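The wrist view shows the lid held by its handle (320,310). The plate's upper half is visible, columns 235–432, with the tin below it. Now an in-hand fit.

```bash
cat >> h.py <<'E'
def hand(c,shape,half):
    """lid plate in hand: tool-frame centre of plate top, normal, fit"""
    X=toolpts(c);v,u=np.indices(X.shape[:2]);T=Ro.from_quat(c["q"])
    r=(abs(X[...,0]-.015)<.06)&(abs(X[...,1])<.065)&(X[...,2]>-.012)&(X[...,2]<.02)&(v<335)
    w=X[r&(X[...,0]>.018)&(abs(X[...,1])>.012)];m,n=plane(w);n=n*-np.sign(n[2])
    h=(X-m)@n
    k=edge(cv2.morphologyEx((r&(abs(h)<.0015)).astype(np.uint8),cv2.MORPH_CLOSE,np.ones((5,5))))
    P=rays_to_plane(c,k,m,n)
    # in-plane coordinates so that the tilt does not distort
    y=np.array([0,1.,0]);y-=n*(y@n);y/=np.linalg.norm(y);x=np.cross(y,-n)
    Q=np.c_[(P-m)@x,(P-m)@y]
    keep=k[:,1]<328
    if shape=="round":
        f=lambda s:np.hypot(Q[:,0]-s[0],Q[:,1]-s[1])-s[2]
        s=np.array([-m@x,.006*0-m@y,half])
        for tol in(.012,.004,.002,.001):
            g=keep&(abs(f(s))<tol);Qg=Q[g];s=least_squares(lambda s:np.hypot(*(Qg-s[:2]).T)-s[2],s).x
        ctr,size,yaw,e=s[:2],s[2]*2,0.,f(s)[g].std()
    else:
        def f(s):
            ca,sa=np.cos(s[2]),np.sin(s[2]);d=Q-s[:2];return np.maximum(d@[ca,sa],abs(d@[-sa,ca]))-half
        s=np.array([-m@x,-m@y,0.])
        for tol in(.015,.005,.002,.001):
            g=keep&(abs(f(s))<tol);s=least_squares(lambda s:f(s)[g],s).x
        ctr,size,yaw,e=s[:2],2*half,s[2],f(s)[g].std()
    return m+x*ctr[0]+y*ctr[1],n,x,y,yaw,size,e,g.sum()
E
python3 - <<'E'
from h import *
c=pickle.load(open("hand_r.pkl","rb"));t=pickle.load(open("d2.pkl","rb"))["t"]
C,n,x,y,yaw,size,e,N=hand(c,"round",.048);print(C,n,size,e,N, "n in world",Ro.from_quat(c["q"]).apply(n))
zr,f=measure_tin(t,"round");print(zr,f)
Tt=Ro.from_quat(t["q"]);print("tin world",t["p"]+Tt.apply([*f[0],0]))
E
```

```text
[-0.00041737  0.00522718  0.00355914] [-0.11562013 -0.00152294 -0.99329234] 0.09462236458746418 0.00019169963445969825 331 n in world [ 2.19470217e-02 -6.11287203e-04  9.99758948e-01]
0.06042781440018548 (array([-0.00158017,  0.00022174]), np.float64(0.08695203453755387), 0.0, np.float64(0.00021127659726230248))
tin world [ 0.41673746 -0.21666856  0.11015262]
```

```bash
cat >> h.py <<'E'
def bench_n(c):
    W=cloud(c);X=toolpts(c)[(abs(W[...,2])<.012)];m,n=plane(X);return n*-np.sign(n[2])
def settle(p,q,k=2):
    cmd=np.array(p,float)
    for _ in range(k):
        servo_line(cmd,q,rate=.08);sleep(.12);e=current_position()-p;cmd=cmd-e
    return cmd,e
def zplate(C): return (current_position()+Ro.from_quat(current_orientation()).apply(C))[2]
E
python3 - <<'E'
from h import *
c=pickle.load(open("hand_r.pkl","rb"));t=pickle.load(open("d2.pkl","rb"))["t"]
C,n,x,y,yaw,size,e,N=hand(c,"round",.048);nb=bench_n(c);print("bench n tool",nb,"world",Ro.from_quat(c["q"]).apply(nb))
zr,f=measure_tin(t,"round");Tt=Ro.from_quat(t["q"]);W=(t["p"]+Tt.apply([*f[0],t["p"][2]-zr]))
# tool rotation taking lid normal to bench normal
ax=np.cross(n,nb);Tp=Ro.from_quat(c["q"])*Ro.from_rotvec(ax);q=Tp.as_quat();print("corr deg",np.degrees(np.linalg.norm(ax)))
p=np.r_[W[:2]-Tp.apply(C)[:2],.0]
zt=lambda zp:np.r_[p[:2],zp-Tp.apply(C)[2]]
cmd,e=settle(zt(.083),q,3);print("err",e,zplate(C))
d=cmd-zt(.083)
hit=servo_line(zt(.068)+d,q,rate=.015,contact_N=4)
print("hit",hit,zplate(C),current_force(),current_torque(),current_clock(),current_position()-zt(.083))
pickle.dump((C,zt(0.),d,q),open("pl_r.pkl","wb"))
for nm in("scene",): cv2.imwrite("pics/s1.png",cv2.resize(capture(nm)["image"][130:250,250:410],(640,480)))
E
```

```text
bench n tool [-1.38007147e-01  9.20044571e-04 -9.90430806e-01] world [-7.52550272e-04 -6.93185118e-04  9.99999477e-01]
corr deg 1.3005873620661907
err [-2.46744370e-05  1.99201329e-05 -1.03528097e-04] 0.08289628990630626
hit True 0.0694616113728424 [ 0.94216287 -0.2346918   1.91005183] [-0.05970947 -0.12951089 -0.01203402] 15.6917 [-1.80252200e-04  3.96407096e-05 -1.35380947e-02]
```

View pics/s1.png

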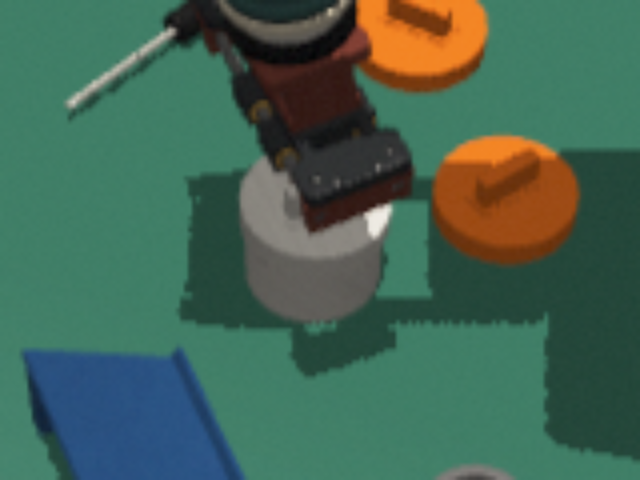

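The crop shows the lid square over the round tin's rim at (312,215). It touched at plate height 69.5 mm, well below the 78 mm of a missed rim, so it is resting on the clips. Press now.

```bash
python3 - <<'E'
from h import *
C,p0,d,q=pickle.load(open("pl_r.pkl","rb"))
g=lambda zp:p0+[0,0,zp]+d
for zp in(.0675,.066,.0645,.0635,.0625,.0615):
    hit=servo_line(g(zp),q,rate=.01,contact_N=22);sleep(.1)
    F=current_force();print(zp,hit,round(zplate(C),5),F,current_torque(),current_finger_gap())
    if hit or F[2]>22: break
print(current_clock())
E
```

```text
0.0675 False 0.06732 [ 1.19258979 -0.81074688 -1.53365712] [-0.08260879 -0.27636057  0.00160958] 0.011730752671054561
0.066 False 0.06589 [ 0.17882963 -0.37013452 -1.01122651] [-0.03839069 -0.18349061 -0.02258615] 0.011864316726963175
0.0645 False 0.06477 [1.41244251 0.26511173 5.33988119] [ 0.16221357  0.28066879 -0.0212081 ] 0.011833148645712574
0.0635 False 0.06422 [ 0.34007013  1.20168773 10.33171257] [0.31242971 0.33780802 0.00505633] 0.011862058528197151
0.0625 False 0.06403 [ 0.45449706  2.47722194 20.67449454] [ 0.60243392  0.6815388  -0.03700268] 0.01182468671364047
0.0615 False 0.0638 [-2.23634618  3.17002335 28.83747416] [ 0.77936073  1.03072235 -0.01954792] 0.011671186105392637
18.0333
```

```bash
python3 - <<'E'
from h import *
C,p0,d,q=pickle.load(open("pl_r.pkl","rb"))
servo_line(p0+[0,0,.064]+d,q,rate=.02)
move_gripper(.045);T=Ro.from_quat(q)
servo_line(current_position()-T.apply([0,0,.09]),q,rate=.25)
t=pickle.load(open("d2.pkl","rb"))["t"]
c=look(np.array([.4185,-.2175,.175]),t["q"])
m,n,f,h=measure_lid(c,"round");Tq=Ro.from_quat(c["q"])
print("plate z",(c["p"]+Tq.apply(m))[2],"n",Tq.apply(n)*np.sign(Tq.apply(n)[2]),"ctr",c["p"]+Tq.apply([*f[0],m[2]]),f,h)
print("bench",Tq.apply(bench_n(c)))
X=cloud(c);
l=pickle.load(open("d1.pkl","rb"))["rlid"]
print(current_clock())
# square tin & lid looks
n=Tq.apply  # unused
rq=Ro.from_quat(l["q"]);nl=-rq.apply([0,0,1.])
ts=look(np.array([.433,.181,.17]),quat(np.array([0,0,-1.]),-Ro.from_euler('z',.22).apply([0,1.,0])))
print("stin",measure_tin(ts,"square"))
sl=look(np.array([.59,0.,.06])+.11*nl,l["q"]);print("slid",measure_lid(sl,"square"),current_clock())
pickle.dump(dict(t=ts,l=sl,r=c),open("d3.pkl","wb"))
cv2.imwrite("pics/three.png",np.vstack([np.hstack([cv2.resize(i["image"],(400,300)) for i in(c,ts)]),np.hstack([cv2.resize(sl["image"],(400,300)),np.zeros((300,400,3),np.uint8)])]))
E
```

```text
plate z 0.06424079489725082 n [-0.00162183 -0.00205156  0.99999658] ctr [ 0.41618725 -0.21668545  0.06423628] (array([-0.00302638, -0.00055529]), np.float64(0.09489452288816362), 0.0, np.float64(0.00024423719056780157)) (-0.0019633350372314454, -0.0070330042839050295, np.float64(0.0006030839470258459), 45.39080810546875, 11.315230369567871, np.float64(0.02378974769627068))
bench [-7.22130325e-04 -6.98697840e-04  9.99999495e-01]
20.0583
stin (np.float64(0.06047792011367216), (array([-0.0019233 , -0.00152254]), np.float64(0.0769923646115533), np.float64(-0.04745349897911054), np.float64(0.0012921822657091149)))
slid (array([1.86220166e-03, 5.44807857e-05, 1.10880963e-01]), array([7.82771280e-04, 6.22730422e-03, 9.99980304e-01]), (array([0.00302935, 0.00041649]), np.float64(0.09027464309714124), np.float64(0.014192396276829482), np.float64(0.0009898882956478517)), (0.003716808319091797, -0.0004390416145324707, np.float64(0.006027536136216893), 45.738121032714844, 11.874811172485352, np.float64(0.023754979206631603))) 22.95
```

View pics/three.png

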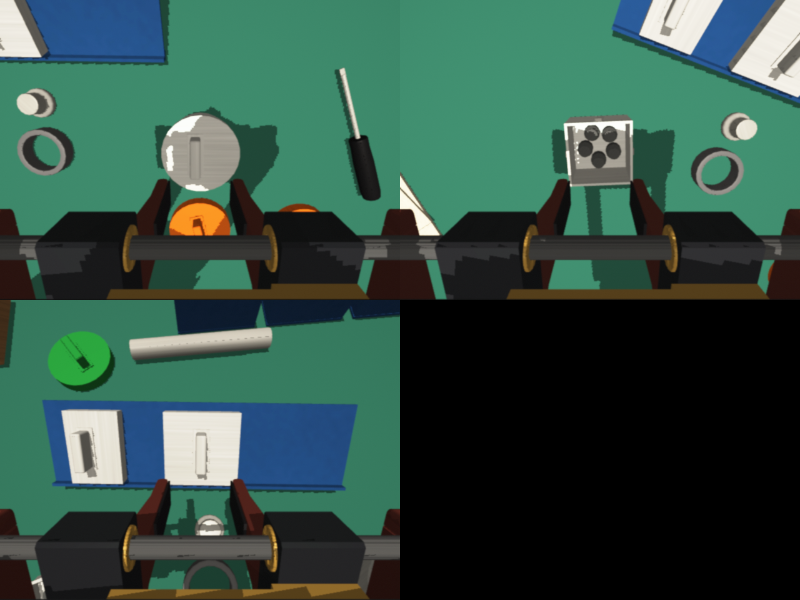

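Round lid: home, plate at 64.2 mm and level, in the top-left panel at (200,152). The square tin is top-right at (600,152) and the square lid bottom-left at (201,448), both clear. The square fits have large residuals (about 1 mm), so I'll check them side by side.

```bash
cat >> h.py <<'E'
def sides(P,ctr,yaw,half,tol=.006):
    """line fit of each side of a square outline; returns centre, yaw, per-side offsets, yaws, rms"""
    P=P[:,:2];ctr=np.array(ctr)
    for it in range(3):
        ca,sa=np.cos(yaw),np.sin(yaw);A=np.array([[ca,sa],[-sa,ca]]);d=(P-ctr)@A.T
        off=[];ys=[];rms=[]
        for ax in(0,1):
            for s in(1,-1):
                g=(abs(d[:,ax]*s-half)<tol)&(abs(d[:,1-ax])<half*.85)
                if g.sum()<15: off.append(np.nan);ys.append(np.nan);rms.append(0);continue
                t,r=d[g,1-ax],d[g,ax]*s
                k=abs(r-np.median(r))<.0025
                for _ in range(4):
                    a=np.polyfit(t[k],r[k],1);e=r-np.polyval(a,t);k=abs(e)<max(2*e[k].std(),.0004)
                off.append(a[1]);ys.append(a[0]*s*(-1 if ax==0 else 1));rms.append(e[k].std())
        yaw+=np.nanmedian(ys)
        o=np.array(off)
        c=[(o[0]-o[1])/2 if np.isfinite(o[:2]).all() else (o[0]-half if np.isfinite(o[0]) else half-o[1]),(o[2]-o[3])/2]
        ctr=ctr+A.T@np.array(c);tol=.004
    return ctr,yaw,np.round(o*1e3,2),np.round(np.degrees(ys),2),np.round(np.array(rms)*1e3,2)
def tin_pts(c,lo=.0015):
    X=toolpts(c);W=cloud(c);r=near(X,0,0,.056)
    zr=np.nanpercentile(W[...,2][r&(abs(W[...,2]-.06)<.003)],75)
    mask=r&(W[...,2]>zr-lo)&(W[...,2]<zr+.004);nw=Ro.from_quat(c["q"]).as_matrix().T@[0,0,1.]
    k=edge(cv2.morphologyEx(mask.astype(np.uint8),cv2.MORPH_CLOSE,np.ones((5,5))))
    return zr,rays_to_plane(c,k,nw*(zr-c["p"][2]),nw),mask
def lid_pts(c):
    X=toolpts(c);r=near(X,0,0,.058);w=X[r&near(X,0,0,.04)];m,n=plane(w[abs(w[:,2]-np.nanmedian(w[:,2]))<.006])
    h=(X-m)@(-n*np.sign(n[2]));return rays_to_plane(c,edge(cv2.morphologyEx((r&(abs(h)<.0015)).astype(np.uint8),cv2.MORPH_CLOSE,np.ones((5,5)))),m,n)
E
python3 - <<'E'
from h import *
D=pickle.load(open("d3.pkl","rb"))
for lo in(.001,.0015,.0025):
    zr,P,mask=tin_pts(D["t"],lo);print("tin",zr,len(P),np.ptp(P,0),mask.sum());print(sides(P,(-.0019,-.0015),-.04,.0395))
print("lid",sides(lid_pts(D["l"]),(.003,.0004),.01,.0455))
t=D["t"];cv2.imwrite("pics/tin_s.png",np.hstack([cv2.resize(t["image"][180:310,250:390],None,fx=2.8,fy=2.8),cv2.resize(np.repeat(mask[180:310,250:390,None]*255,3,2).astype(np.uint8),None,fx=2.8,fy=2.8,interpolation=0)]))
E
```

```text
tin 0.06047792011367216 782 [8.19349846e-02 8.23643628e-02 9.71044480e-06] 1323
(array([-0.00210975, -0.00154937]), np.float64(-0.04327463555051145), array([38.37, 38.37, 38.41, 38.41]), array([ 0.01, -0.12,  0.36, -0.01]), array([1.24, 1.3 , 1.13, 1.21]))
tin 0.06047792011367216 784 [8.26604407e-02 8.23643628e-02 9.75111660e-06] 1551
(array([-0.00202387, -0.00146324]), np.float64(-0.043393825956905115), array([38.35, 38.35, 38.49, 38.49]), array([-0.03,  0.01,  1.06, -0.01]), array([1.29, 1.41, 1.11, 1.23]))
tin 0.06047792011367216 409 [8.26604407e-02 8.23643628e-02 9.79893912e-06] 1715
(array([-0.00204849, -0.00159592]), np.float64(-0.04399101296278734), array([39.71, 39.71, 39.59, 39.59]), array([-0.17,  0.02,  0.31, -0.02]), array([0.21, 0.23, 0.  , 0.22]))
lid (array([0.00297193, 0.0004207 ]), np.float64(0.01396522955996231), array([45.26, 45.26, 45.11, 45.11]), array([ 0.07, -0.08, -0.07,  0.13]), array([0.23, 0.22, 0.22, 0.21]))
```

View pics/tin_s.png

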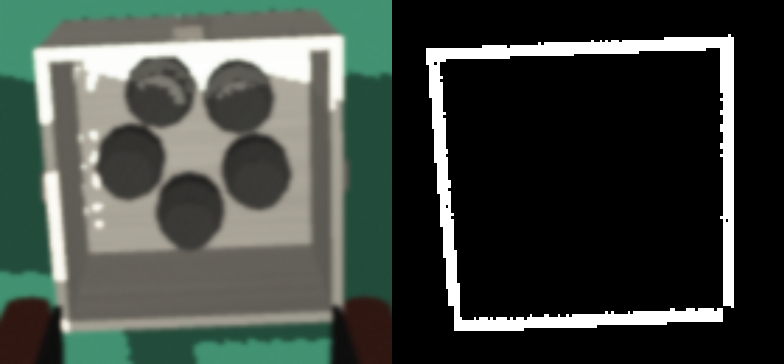

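The left crop shows the square tin's rim with corners at about (35,50), (343,38), (335,320) and (62,328). The mask matches it. The ring had a gap with the tighter band, and the 2.5 mm band closes it (sides 39.7 mm, rms 0.2 mm). Pick the square lid.

```bash
python3 - <<'E'
from h import *
D=pickle.load(open("d3.pkl","rb"));t=D["t"];pick(D["l"],"square")
servo_line(current_position()+[-.03,0,.08],rate=.25)
q=(Ro.from_quat(t["q"])*Ro.from_euler('z',-.044)*Ro.from_euler('y',np.radians(-8))).as_quat()
c=look(np.array([.433,.181,.165]),q);pickle.dump(c,open("hand_s.pkl","wb"))
C,n,x,y,yaw,size,e,N=hand(c,"square",.0453);nb=bench_n(c);print(C,n,nb,"yaw",yaw,e,N,current_finger_gap(),current_clock())
zr,P,_=tin_pts(t,.0025);ctr,ty,*_=sides(P,(-.002,-.0016),-.044,.0395);Tt=Ro.from_quat(t["q"])
W=t["p"]+Tt.apply([*ctr,0]);print("tin",W,zr)
xl=x*np.cos(yaw)+y*np.sin(yaw);xt=Tt.apply([np.cos(ty),np.sin(ty),0]);up=Ro.from_quat(c["q"]).apply(nb)
def fr(z,x): x=x-z*(x@z);x/=np.linalg.norm(x);return np.stack([x,np.cross(z,x),z],1)
Tp=Ro.from_matrix(fr(up,xt)@fr(n,xl).T);print("corr deg",np.degrees((Tp*Ro.from_quat(c["q"]).inv()).as_rotvec()))
q=Tp.as_quat();o=Tp.apply(C);p0=np.r_[W[:2]-o[:2],-o[2]]
pickle.dump((C,p0,q,zr),open("pl_s.pkl","wb"));cv2.imwrite("pics/hand_s.png",c["image"])
E
```

```text
err [-0.00097088  0.00018866  0.00061384]
hit False off [4.49595325e-04 5.90006555e-05 9.85065152e-04] [-1.08081695 -0.91693838 -0.30258728]
gap 0.011697083411976894 29.990420937538147
gap 0.012281766214867264 29.988369047641754 [-0.85841362 -0.57613518 -2.11266272] 25.925
[-2.45061100e-04 -6.97274387e-05  3.53694488e-03] [-0.1194309  -0.00214697 -0.99284019] [-1.39407322e-01  6.97251046e-04 -9.90234877e-01] yaw 0.0004716824101054984 0.00018200573017690134 429 0.011598523493909232 27.5417
tin [0.43092109 0.18151303 0.16998074] 0.06047792011367216
corr deg [ 0.45641914 -1.07270993  0.12415822]
```

View pics/hand_s.png

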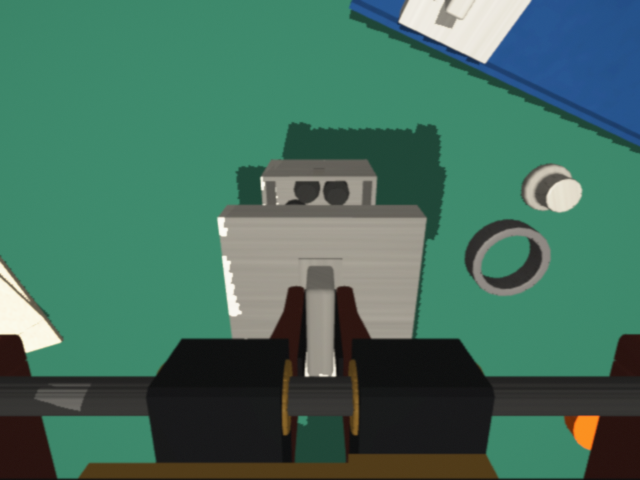

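The square lid is held, front edge at row 210 between columns 220 and 426, aligned with the tin behind it. Lower and press.

```bash
python3 - <<'E'
from h import *
C,p0,q,zr=pickle.load(open("pl_s.pkl","rb"))
servo_line(p0+[0,0,.10],q,rate=.15)
cmd,e=settle(p0+[0,0,.083],q,3);d=cmd-p0-[0,0,.083];print("err",e)
hit=servo_line(p0+[0,0,.0695]+d,q,rate=.015,contact_N=4);sleep(.1)
z=zplate(C);print(hit,z,current_force(),current_torque(),current_clock())
pickle.dump((C,p0,d,q),open("pl_s2.pkl","wb"))
if z<.0745:
  for zp in(.0685,.067,.0655,.0645,.0635,.0625,.0615):
    hit=servo_line(p0+[0,0,zp]+d,q,rate=.01,contact_N=22);sleep(.1)
    F=current_force();print(zp,hit,round(zplate(C),5),F,current_torque())
    if hit or F[2]>26: break
print(current_clock())
E
```

```text
err [-5.96819622e-05 -3.48177165e-05 -1.19448452e-04]
True 0.07015688252269714 [0.37265342 0.62805288 3.0041126 ] [ 0.02235346 -0.08017843 -0.0415179 ] 30.2
0.0685 False 0.06832 [-0.66846562 -0.21219166  0.3656344 ] [-0.06868399 -0.07998909 -0.00508858]
0.067 False 0.06683 [ 0.48093997 -0.17942166 -0.95754427] [-0.05252046 -0.11057991  0.04832262]
0.0655 False 0.06545 [-0.77747143 -0.37150853 -0.5674969 ] [-0.04457761 -0.05199728  0.02377787]
0.0645 False 0.06474 [0.22647632 0.53626085 5.06254031] [-0.19857097  0.2964306   0.01964809]
0.0635 False 0.06424 [-0.43989543 -1.30876279 11.0030719 ] [-0.24922286  0.52100457 -0.0224318 ]
0.0625 False 0.06407 [-1.28245337 -1.63302858 21.07450803] [-0.40572374  0.93989427  0.0109882 ]
0.0615 False 0.06377 [-3.84952203 -1.72221304 27.70133218] [-0.46512178  1.26226606  0.04087457]
32.825
```

```bash
python3 - <<'E'
from h import *
C,p0,d,q=pickle.load(open("pl_s2.pkl","rb"))
servo_line(p0+[0,0,.064]+d,q,rate=.02)
move_gripper(.045);T=Ro.from_quat(q)
servo_line(current_position()-T.apply([0,0,.09]),q,rate=.25)
t=pickle.load(open("d3.pkl","rb"))["t"]
c=look(np.array([.433,.181,.175]),t["q"]);Tq=Ro.from_quat(c["q"])
m,n,f,h=measure_lid(c,"square");nn=Tq.apply(n)
print("plate z",(c["p"]+Tq.apply(m))[2],nn*np.sign(nn[2]),h,sides(lid_pts(c),f[0],f[2],.0455)[:3])
servo_line(current_position()+[0,0,.1],rate=.25)
move_ptp([.178,-.573,.25],[.98863842,.15031322,0,0]);sleep(.3)
s=capture("top");cv2.imwrite("pics/end.png",s["image"])
print(current_clock())
E
```

```text
plate z 0.06424697137331341 [-2.29086484e-04 -1.07320422e-03  9.99999398e-01] (-0.0024072551727294922, -0.0019379396438598633, np.float64(-0.04355666541851846), 45.845638275146484, 11.877800941467285, np.float64(0.02374943379306039)) (array([-0.00295006, -0.00112779]), np.float64(-0.0440079172417503), array([45.2 , 45.2 , 45.25, 45.25]))
38.5667
```

View pics/end.png

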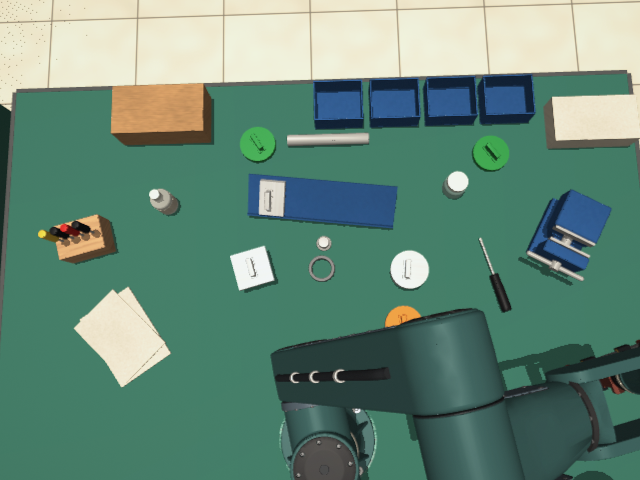

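Both tins are closed, square at (252,268) and round at (409,269). Both plates are at 64.2 mm and level. The oblong lid is still on the rack at (271,197), and the bystanders haven't moved.

```bash
python3 -c "
from bench import *
print(close_job())"
```

```text
the job is handed in; nothing more can be done
None
```

The round tin and then the square tin are each closed with their own lid, pressed fully home and level at no more than about 29 N, with the oblong lid and bystanders undisturbed; I handed the job in at about 39 s of the 54 s allowed.

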